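Release the parcel scale's transport lock with a hex key

TASK

The parcel scale's transport lock is still on. Take the larger of the two T-handle hex keys from the wooden stand, lower it upright into the round well on the scale's front console, press lightly and turn it until it drops into the hidden hex socket at the bottom (never load the scale with more than 25 N), then turn the lock clockwise as far as it goes. Leave the key standing upright and fully home in the socket, let go, and leave the smaller key and the other things where they are.

Things in the scene. Friction and masses are not known exactly. Their poses are not given: they have to be found in the camera images.
- key: the larger T-handle hex key, upright, 120 mm tall, 0.19 to 0.25 kg: origin at the centre of its tip, z up the shaft, x along the handle bar. It stands in one hole of the stand, tip 10 mm above the table, its bar roughly across the stand's length. Round steel shank 22 mm in diameter, 18 to 86 mm above the tip.
- key_grip (a point): the middle of that key's handle, 103 mm above its tip: a black bar 84 mm long (x), 16 mm thick (y) and 34 mm high (86 to 120 mm above the tip).
- key_tip (a point): centre of that key's tip. The lowest 18 mm are a hexagon 19 mm across flats, 21.9 mm over corners (one pair of flats faces along the bar, x); its last 4 mm are a round chamfered nose, 13.7 mm in diameter at the tip and 18.6 mm at its top.
- spare: the smaller T-handle hex key in the other hole of the stand: same height and shank, but the bar is only 56 mm long and the hexagon 14 mm, too small for the socket. Origin at the centre of its tip, z up. Leave it there.
- stand: wooden block 70 x 190 x 60 mm (x, y, z), fixed to the table, origin at the centre of its underside, with two upright holes 23.5 mm in diameter and 50 mm deep at y = -50 and +50 mm; which key is in which hole varies.
- scale: parcel scale, fixed to the table: grey front console 100 x 300 mm, 75 mm high, with the round well in its middle; behind it (+x of the scale) a steel platform 310 x 320 mm whose top is 95 mm high, beginning 60 mm from the well's axis. Origin on the table under the axis of the well.
- well (a point): centre of the mouth of the well, level with the console's top face, 75 mm above the table: upright round bore 24 mm in diameter with a steel liner, its mouth a cone 32 mm wide narrowing to 24 mm in the first 7 mm.
- socket (a point): centre of the floor of the hex socket, on the well's axis, 42 mm below the mouth at rest. Socket 19.5 mm across flats, 12 mm deep. It is on a spring: pressed, it gives way down by up to 4 mm (3.6 N to begin, 8.4 N at 4 mm), then is rigid, and comes back up when the hexagon slips in. This point moves with it.
- socket_top (a point): centre of the socket's greased top face, 12 mm above its floor, 30 mm below the well's mouth. How the hexagon is turned is unknown and new each time. At any turn the key's nose enters 4 mm (tip 34 mm below the mouth), then the hexagon's corners rest on this face until the flats match to about 3 degrees (6 positions a turn) and it can go down the other 8 mm.
- lock (a joint): turn of the lock, rad: 0 locked, grows clockwise seen from above, stop at 1.2 (released). Starts at 0 to 0.1, turns with the socket at 0.04 N m and stays where left; a key only rubbing on the socket's face does not turn it. Forced past either stop, the socket slips round in a clutch at 0.08 N m. A flat collar with a black pointer round the well turns with it; it faces the scale's -x at 0.
- tape2: roll of brown parcel tape lying on the scale's platform, 96 mm in diameter, 48 mm high, origin at the centre of its underside.
- tape: roll of green tape lying on the table beyond the stand, 96 mm in diameter, 48 mm high, origin at the centre of its underside.
- cutter: box cutter with a black and orange handle, about 170 mm long, lying on the table on the robot's side of the stand, origin at its middle, on the underside.
Mind the look-alikes: they are no part of the job. What is shaped like the key but orange is not meant.

How it is judged:
On the way, in this order (a step that is already met when the one before it is completed fails the run):
1. the larger key's hexagon has dropped into the socket before the lock is turned far (z of key in the frame of socket below 0.0055 m and horizontal distance between key and socket below 0.003 m and value of joint lock below 0.8 rad), for 0.2 s.
2. the lock is turned clockwise to its stop with the key in the socket (value of joint lock above 1.08 rad and z of key in the frame of socket below 0.0055 m and horizontal distance between key and socket below 0.003 m), for 0.2 s.
At the end, for the whole second after the job is handed in: The lock is within 0.12 rad of its stop (above 1.08 rad), the larger key stands upright (within 0.12 rad) and at rest in the socket, its tip within 3 mm of the socket's floor and of its axis, the smaller key is within 20 mm and the tape rolls and the cutter within 30 mm of where they were (value of joint lock above 1.08 rad and z of key in the frame of socket below 0.003 m and horizontal distance between key and socket below 0.003 m and angle between key's own z axis and vertical below 0.12 rad and linear speed of key below 0.02 m/s and distance of spare from where it was at the start of the episode below 0.02 m and distance of each of tape, tape2, cutter from where it was at the start of the episode below 0.03 m); the robot touches nothing.
It fails at once if the key loads the scale with more than 25 N (contact force between key and scale above 25 N).
It fails at once if the arm or gripper loads the scale with more than 25 N (contact force between the arm and scale above 25 N).
It fails at once if the smaller key taken out or pushed over (distance of spare from where it was at the start of the episode above 0.03 m or angle between spare's own z axis and vertical above 0.4 rad).
It also fails if it takes over 67 s, if anything falls off the work surface, if the arm or the gripper's body presses on something with over 40 N, if the wrist force passes 120 N, or if a joint passes its speed limit or range.

ROBOT

A 6-joint arm with a two-finger parallel gripper is mounted at the origin on the work surface. World frame = base frame: x ahead of the robot, y to its left, z up, the work surface at z = 0. Lengths are in m, angles in rad, forces in N, time in s.
With the tool pointing down it reaches from about 0.35 to 0.85 m from the base axis. Payload 8.1 kg.
Tool frame: the origin (TCP) lies on the centre line of the jaws, within the pads' length; the fingertips stand 19 mm ahead of it and the grasp point (between the pads) is the TCP (robot.tips_ahead is the distance from the TCP to the fingertips, in m); y points along the fingers, z is the direction in which the jaws open and shut, and the axes are right-handed (so a half turn about y gives the same grasp; the last joint's range is limited). The gripper opens to 93 mm and grips with 3 to 60 N. Pads are 15 mm wide; open, the fingers measure 128 mm over their backs; the gripper's body (75 mm by 188 mm) begins 65 mm behind the grasp point.
Start: joints at [1.193, 0.13, 1.488, -0, 1.523, -0.085], TCP at [0.173, 0.574, 0.238] pointing down, gripper open.
Joint ranges: [-2.96, 2.96], [-0.89, 2.26], [0.02, 2.5], [-1.34, 4.48], [0, 2.73], [-2.66, 2.66]. Speed limits (rad/s): [2.39, 2.39, 2.79, 3.14, 3.14, 3.14].

INTERFACE

Orientations are given as a rotation vector (axis times angle).
In Python, from plant import robot, imaging, models gives the robot as it stands.
- The arm moves only by the tool carry_out, never from a script. Its argument "motion" is one flat list of numbers, 7 for each row, row after row: the shift along the tool's x, y, z in m, then the turn, a rotation vector about the tool's x, y, z in degrees, then the opening, from -1 (shut) to 1 (fully open). A call has exactly 5 rows; each row shifts and turns the pose as measured when the row begins, along the tool's axes as they then stand; what a row does not reach is not made up. A row lasts 1/10 s, in which the tool goes at most 50 mm and 8.59 degrees, less where a joint would pass 70% of its speed; a pose out of reach is approached as far as the arm can. A call is refused whole if a number of a shift passes 0.05 or a number of a turn 8.59, either way. A call with a gripper value outside its range is refused whole. The fingers move at their own pace and stop on an object; "squeeze" is the grip in N (left out, the last holds). Time passes only in rows, so rows that do not move let the fingers close, or fill a call up. It gives the time, the measured TCP pose, the force and the opening at its end, in the units of the state.
- robot.read_state(): the state, without advancing time (a new reading comes with each control period).
- imaging.read_camera(name): name is "side" or "top"; returns the picture (400x640x3 uint8, blue, green, red); there is no depth.
- imaging.camera_model(name): a dict with "K" (3x3 intrinsics, pixels), "position" and "orientation" of the camera in the world. Camera axes: x right, y down, z forward; pixel columns grow to the right and rows downward; lengths in m; the calibration is good to about 2 mm. A picture is of the moment at which its call begins. camera_model takes no time and is no camera call.
- robot.close_job(): hands the job in, once; it reports no verdict.
Trained networks look in the newest picture that a camera, given by its name, has taken for a name from the list of things; names that differ only in an ending like _2 or _b are one class to them, and where a whole thing is asked for, a point or a joint stands for the part that bears it (a point fixed in the world has none). Each returns a list of dicts, best first, with "confidence" (0 to 1); they miss things now and then, are a little off and sometimes report something else, mostly with a low value. They report only what shows in the picture. A call takes as long as a camera call. They do not tell look-alikes from the thing itself.
- models.outline_of(camera, thing): "pixels" (400x640 bool, what is visible of it) and "pixel" ([column, row] in pixels, amid what is visible of it).
The state is a dict: "t": time; "q": joint angles; "dq": joint speeds; "joint_torque": joint torques, N m; "tool_pos": TCP position; "orientation": TCP orientation; "force": force on the tool from outside, world axes, zero at the start; "wrist_torque": the same for the moment, N m; "opening": finger opening in m.
Only numpy, scipy, OpenCV 4.12 (cv2) and the standard library are available. Lean on these libraries where they do the work, as an engineer would, in place of code of your own. Each camera call takes 0.05 s, during which the arm holds its last target.

## Working session

There is one attempt and no reset: what is moved stays moved. The work goes in short steps, Python scripts to look and compute and a tool call to move; the robot and the scene stay as the last step left them, time stands still between calls to the robot, and variables do not carry over. Pictures are saved under pics/ and viewed, and the job is handed in when it is done.

Besides the shell and the picture viewer there is one more tool, called as name(argument=value, ...), one argument or row to a line, values as JSON. carry_out: Moves the arm, as the interface text tells. Its arguments: {"type":"object","properties":{"motion":{"type":"array","items":{"type":"number"}},"squeeze":{"type":"number"}},"required":["motion"]}

```bash
ls; mkdir -p pics
cat > h.py <<'E'
import numpy as np, cv2
from scipy.spatial.transform import Rotation as R
from plant import robot, imaging, models
def cam(n):
    m=imaging.camera_model(n); K=np.array(m["K"]); p=np.array(m["position"]); o=np.array(m["orientation"])
    Rm=o if o.shape==(3,3) else R.from_rotvec(o).as_matrix()
    return K,p,Rm
def proj(n,P):
    K,p,Rm=cam(n); c=(np.atleast_2d(P)-p)@Rm; u=c@K.T; return u[:,:2]/u[:,2:]
def ray(n,px,z):
    K,p,Rm=cam(n); d=Rm@np.linalg.solve(K,[px[0],px[1],1.]); return p+d*(z-p[2])/d[2]
E
python3 - <<'E'
from h import *
for n in("side","top"):
    print(imaging.camera_model(n)); cv2.imwrite(f"pics/{n}0.png",imaging.read_camera(n))
s=robot.read_state(); print({k:np.round(v,3) for k,v in s.items()})
print(R.from_rotvec(s["orientation"]).as_matrix().round(3))
E
```

```text
pics
{'K': array([[494.71624319,   0.        , 302.50094366],
       [  0.        , 494.71624319, 194.68690554],
       [  0.        ,   0.        ,   1.        ]]), 'position': array([ 0.15563986, -1.18127017,  0.72484083]), 'orientation': array([-2.05659888,  0.34515942, -0.23580064])}
{'K': array([[462.52518302,   0.        , 324.52015722],
       [  0.        , 462.52518302, 201.76237019],
       [  0.        ,   0.        ,   1.        ]]), 'position': array([ 0.42063357, -0.09888646,  1.12749152]), 'orientation': array([-2.15371861,  2.14046182, -0.19749273])}
{'t': np.float64(0.1), 'q': array([ 1.193,  0.131,  1.489, -0.   ,  1.523, -0.085]), 'dq': array([ 0.001, -0.001, -0.001, -0.001, -0.   , -0.   ]), 'joint_torque': array([ 0.0000e+00, -5.6134e+01, -4.9310e+01,  7.7000e-02,  2.9000e-02,
       -0.0000e+00]), 'tool_pos': array([0.173, 0.574, 0.237]), 'orientation': array([-1.56,  0.23, -0.23]), 'force': array([ 0.069,  0.026, -0.276]), 'wrist_torque': array([-0.031,  0.047,  0.013]), 'opening': np.float64(0.093)}
[[ 0.957 -0.001  0.289]
 [-0.289 -0.002  0.957]
 [-0.    -1.    -0.002]]
```

View pics/side0.png

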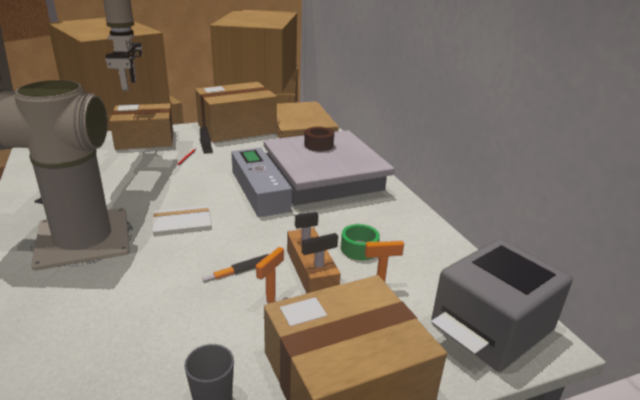

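View pics/top0.png

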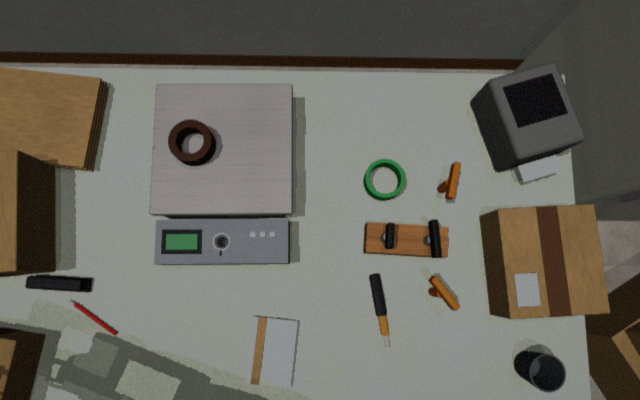

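Black-barred keys stand in the wooden stand at top (390,236) and (435,239). The orange look-alikes are at (450,180) and (443,291). The longer black bar at (435,239) fits the larger key, and I'll confirm it in a crop.

Run:
```python
from h import *
t=cv2.imread("pics/top0.png"); s=cv2.imread("pics/side0.png")
a=cv2.resize(t[205:275,350:470],None,fx=5,fy=5,interpolation=cv2.INTER_CUBIC)
b=cv2.resize(s[205:295,270:350],None,fx=4,fy=4,interpolation=cv2.INTER_CUBIC)
c=cv2.resize(t[205:275,145:300],None,fx=4,fy=4,interpolation=cv2.INTER_CUBIC)
cv2.imwrite("pics/cropA.png",a); cv2.imwrite("pics/cropC.png",c); cv2.imwrite("pics/cropB.png",b)
for n in("top","side"):
  for th in("key","spare","stand","scale","well","lock","key_grip"):
    try:
      for o in models.outline_of(n,th)[:4]:
        m=o["pixels"]; ys,xs=np.nonzero(m)
        r=cv2.minAreaRect(np.c_[xs,ys].astype(np.float32))
        print(n,th,round(o["confidence"],2),np.round(o["pixel"],1),len(xs),np.round(r[0],1),np.round(r[1],1),round(r[2],1))
    except Exception as e: print(n,th,e)
```

```text
top key 0.96 [452.3 185.3] 463 [452.6 180.9] [19.4 37.1] 31.8
top key 0.88 [433.5 238.1] 451 [431.8 239. ] [39.6 16. ] 81.9
top key 0.78 [441.7 292.9] 506 [441. 295.] [41.9 17.3] 50.5
top key 0.17 [383.5 168.1] 712 [383.5 179. ] [38.9 40.3] 45.0
top spare 0.61 [385.9 236.5] 210 [387.6 234.8] [10.9 24.4] 6.3
top stand 0.67 [403.  241.3] 2029 [405.6 239.5] [84.5 32.5] 2.8
top scale 0.63 [228.2 179. ] 23465 [221. 174.] [182. 142.] 90.0
top well 0.87 [224.4 177.3] 23765 [221. 174.] [182. 144.] 90.0
top lock 0.59 [225.  244.1] 132 [223.6 242.9] [11.1 15.3] 59.0
top key_grip 0.96 [452.  181.4] 438 [452.3 180.4] [17.6 35.8] 29.7
top key_grip 0.84 [444.5 294.8] 421 [440.8 295.2] [40.5 16.5] 50.2
top key_grip 0.63 [384.6 167.6] 755 [383.5 179. ] [38.9 41.7] 45.0
top key_grip 0.58 [434.9 239.3] 419 [431.7 238.3] [38.2 15.6] 84.8
side key 0.88 [319.6 247.2] 635 [318.9 244.3] [29.1 36.1] 37.9
side key 0.63 [384.6 247.7] 750 [384. 260.] [38. 38.] 90.0
side key 0.59 [269.  267.6] 880 [267.  272.4] [26.8 57.3] 13.3
side spare 0.74 [305.2 220.7] 410 [307.7 225. ] [24.9 23.4] 81.3
side stand 0.7 [310.  267.7] 1710 [311.5 257.9] [68.3 39.8] 66.0
side scale 0.85 [303.7 172. ] 9186 [312.8 167.9] [ 75.2 158.4] 77.2
side well 0.65 [300.5 174.4] 8878 [312.8 167.2] [ 75.4 157.5] 77.1
side key_grip 0.93 [269.2 273.5] 834 [267.4 273.5] [25.3 55.7] 11.3
side key_grip 0.74 [381.5 252.9] 821 [381.6 252.6] [35.4 42.6] 34.2
side key_grip 0.62 [318.5 246. ] 692 [319.  243.6] [29.7 37.5] 37.9
```

View pics/cropA.png

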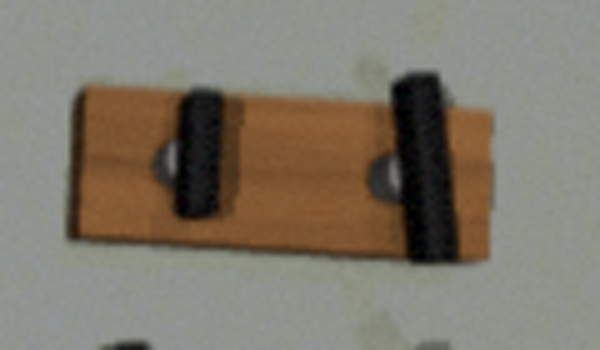

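View pics/cropB.png

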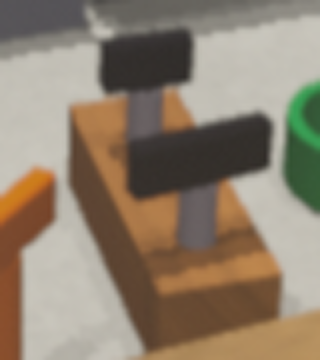

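View pics/cropC.png

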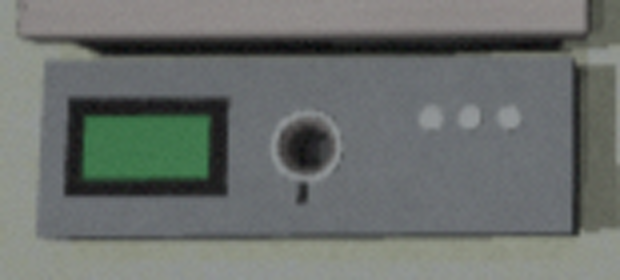

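The crops confirm it: the long bar at top (435,238) / side (320,243) is the larger key, and the short one at (390,236) is the spare. Next I'll fit the poses.

```bash
cat > fit.py <<'E'
from h import *
from scipy.optimize import minimize
def box(x,y,yaw,lx,ly,z0,z1):
    c,s=np.cos(yaw),np.sin(yaw)
    return np.array([[x+c*a-s*b,y+s*a+c*b,z] for a in(-lx/2,lx/2) for b in(-ly/2,ly/2) for z in(z0,z1)])
def sil(n,P,scale=8,shape=(400,640),roi=None):
    u=proj(n,P); x0,y0,x1,y1=roi
    h=cv2.convexHull(((u-[x0-.5,y0-.5])*scale-.5).astype(np.float32))
    im=np.zeros(((y1-y0)*scale,(x1-x0)*scale),np.uint8); cv2.fillConvexPoly(im,np.round(h*16).astype(np.int32),255,shift=4)
    return cv2.resize(im,(x1-x0,y1-y0),interpolation=cv2.INTER_AREA)/255.
def fit(targets,lx,ly,z0,z1,g):
    def cost(p):
        return sum(np.abs(sil(n,box(*p,lx,ly,z0,z1),roi=roi)-m).sum() for n,roi,m in targets)
    best=None
    for dy in(-.1,0,.1):
        r=minimize(cost,np.array(g)+[0,0,dy],method="Nelder-Mead",options=dict(initial_simplex=np.array(g)+[0,0,dy]+np.array([[0,0,0],[.006,0,0],[0,.006,0],[0,0,.1]]),xatol=1e-5,fatol=1e-3))
        if best is None or r.fun<best.fun: best=r
    return best
E
python3 - <<'E'
from fit import *
t=cv2.imread("pics/top0.png"); s=cv2.imread("pics/side0.png")
def dark(im,roi):
    x0,y0,x1,y1=roi; g=im[y0:y1,x0:x1].max(2).astype(float)  # black: max channel low
    return g
for n,im,roi in(("top",t,(424,214,450,262)),("side",s,(298,230,342,258))):
    g=dark(im,roi); print(n,np.percentile(g,[2,10,20,30,50]))
    print(g[::3,::2].astype(int))
print("grip guess",ray("top",(433,238),.113), ray("top",(221.5,241.75),.075))
E
```

```text
top [  5.  17.  26.  49. 118.]
[[147 150 149 149 148 146 149 148 145 145 146 149 149]
 [138 142 146 148 148 146 148 147 148 145 147 149 145]
 [140 134 137  86  39  39  32 138 148 150 147 150 147]
 [137 139  51   5  17  27  20  69 141 148 149 146 149]
 [127 114  62   9  21  29  14  48 114 140 142 143 143]
 [126 108  77   8  14  27  25  33 137 140 139 137 121]
 [126 111 101  16   4  30  24  28 138 141 141 142 137]
 [121  90  73  10  12  28  25  28 105 139 141 140 140]
 [ 55  41 106  20  18  27  28  19  80 123 123 124 110]
 [ 49  49 101  37  12  21  24  17  68 128 133 131 111]
 [ 93  53  43  21   5  21  21  20  61 133 133 131 109]
 [124 121 104  58   0  16  35  20  40 132 133 132 133]
 [117 114  98  76   7   6  30  24  27 120 125 125 139]
 [118 117 100  92   9  11  31  27  16 117 124 122 139]
 [ 67  75  74  72  12   5  17  22  23  96 108 116 141]
 [144 146 142 145 140 143 138 140 143 145 147 145 147]]
side [ 51.  52.  53.  57. 104.]
[[175 160 109 102 104 101 123 174 174 190 195 195 194 194 194 194 195 195
  195 194 194 194]
 [179 164 105 102 105 101 127 174 175 175 191 194 194 189 186 1
[... 158 characters left out ...]
60  58  58  56  56  55  53  52  52  52
   51  55 155 183]
 [125 119  70  58  58  57  55  54  53  52  52  52  51  52  53  52  51  52
   52  55 166 164]
 [163 132  70  53  53  53  52  52  52  51  52  52  52  51  52  52  51  53
   52  59 176 149]
 [174 163  74  53  54  53  53  53  53  53  52  52  52  54  57  73  96 131
  157 180 188 145]
 [173 162  73  54  54  54  53  54  53  57  65  72  89 123 175 190 198 199
  199 198 190 178]
 [147 173 152  90 100 123 152 155 129  98 104 105 102 146 182 182 197 200
  198 197 197 189]
 [100 162 172 170 177 179 178 174 136 100 105 105 101 153 184 180 181 193
  195 196 196 196]]
grip guess [ 0.50705175 -0.36057447  0.113     ] [0.49879819 0.11113328 0.075     ]
```

Run:
```python
from fit import *
t=cv2.imread("pics/top0.png"); s=cv2.imread("pics/side0.png")
def soft(im,roi,lo,hi):
    x0,y0,x1,y1=roi; g=im[y0:y1,x0:x1].max(2).astype(float); return np.clip((hi-g)/(hi-lo),0,1)
rt=(425,214,450,262); rs=(298,230,342,258)
mt=soft(t,rt,30,120); mt[20:36,:4]=0; mt[mt<.35]*=0
ms=soft(s,rs,55,160); ms[ms<.6]*=0
T=[("top",rt,mt)];S=[("side",rs,ms)]
for nm,tg in(("top",T),("side",S),("both",T+S)):
    r=fit(tg,.084,.016,.096,.130,(.507,-.36,0.1)); print(nm,r.x.round(4),round(r.fun,1),mt.sum(),ms.sum())
# console in the top pic: top face corners by colour
# ring: enlarge both
c=cv2.resize(t[225:262,200:245],None,fx=14,fy=14,interpolation=cv2.INTER_CUBIC); cv2.imwrite("pics/w1.png",c)
c=cv2.resize(s[145:215,225:295],None,fx=8,fy=8,interpolation=cv2.INTER_CUBIC); cv2.imwrite("pics/w2.png",c)
```

```text
top [ 0.5057 -0.3633  0.0501] 51.7 399.6333333333333 506.6095238095238
side [ 0.5063 -0.3624  0.2396] 137.4 399.6333333333333 506.6095238095238
both [ 0.5062 -0.3632  0.094 ] 208.6 399.6333333333333 506.6095238095238
```

View pics/w1.png

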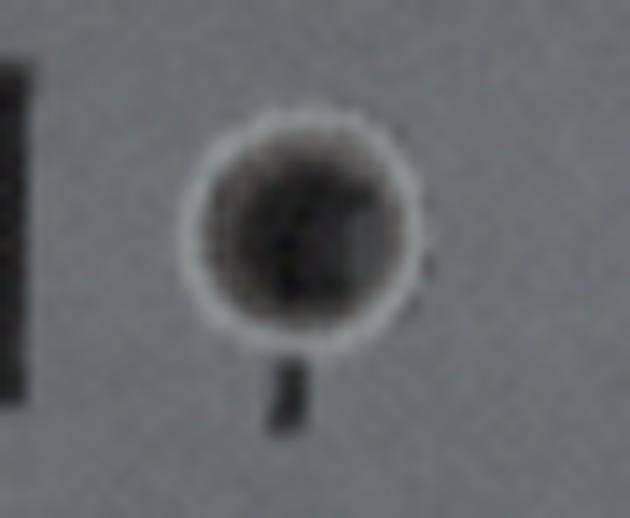

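View pics/w2.png

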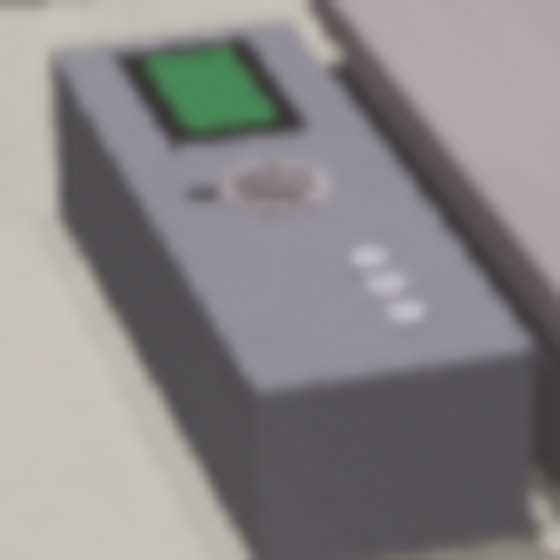

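Run:
```python
from fit import *
t=cv2.imread("pics/top0.png"); s=cv2.imread("pics/side0.png")
out=[]
for n,im,(x0,y0,x1,y1) in(("top",t,(415,208,455,268)),("side",s,(290,225,350,285))):
    k=8; c=cv2.resize(im[y0:y1,x0:x1],None,fx=k,fy=k,interpolation=cv2.INTER_CUBIC)
    for yaw,col in((.05,(0,255,255)),(.094,(0,255,0))):
        h=cv2.convexHull(((proj(n,box(.506,-.363,yaw,.084,.016,.096,.130))-[x0-.5,y0-.5])*k-.5).astype(np.float32))
        cv2.polylines(c,[h.astype(int)],True,col,1)
    out.append(c)
cv2.imwrite("pics/ov.png",np.hstack(out))
# ring centre
for n,ctr in(("top",(221.5,241.75)),("side",(225+273/8-.5,145+185/8-.5))): print(n,ray(n,ctr,.075))
```

```text
top [0.49879819 0.11113328 0.075     ]
side [0.49939233 0.11296258 0.075     ]
```

View pics/ov.png

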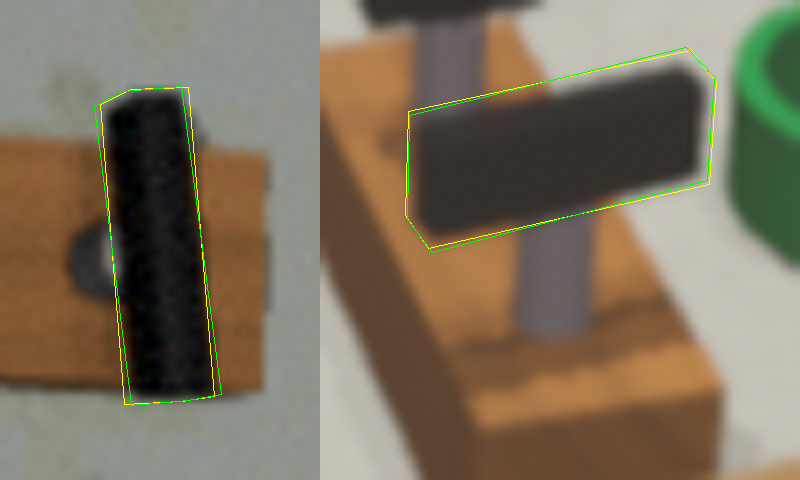

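```bash
cat > plan.py <<'E'
from h import *
import sys
def Rt(yaw):  # yaw of the tool z axis (opening), tool pointing down
    c,s=np.cos(yaw),np.sin(yaw); return np.c_[[s,-c,0],[0,0,-1],[c,s,0]]
def st():
    s=robot.read_state(); Rm=R.from_rotvec(s["orientation"]).as_matrix()
    return s,np.array(s["tool_pos"]),Rm
def show():
    s,p,Rm=st(); print("t %.2f"%s["t"],"p",p.round(4),"yaw %.4f"%np.arctan2(Rm[1,2],Rm[0,2]),"down",Rm[:,1].round(4),"F",np.round(s["force"],2),"T",np.round(s["wrist_torque"],3),"open %.4f"%s["opening"],"q",np.round(s["q"],2))
def plan(target,yaw,vmax=.045,amax=8,wps=()):
    s,p,Rm=st()
    for w in list(wps)+[target]:
        w=np.array(w,float); 
        rv=R.from_matrix(Rm.T@Rt(yaw)).as_rotvec(degrees=True)
        n=int(max(np.ceil(np.linalg.norm(w-p)/vmax),np.ceil(np.linalg.norm(rv)/amax),1))
        for i in range(n):
            rv=R.from_matrix(Rm.T@Rt(yaw)).as_rotvec(degrees=True)/(n-i)
            d=Rm.T@(w-p)/(n-i); print(np.round(d,4).tolist(),np.round(rv,2).tolist())
            p=p+(w-p)/(n-i); Rm=Rm@R.from_rotvec(rv,degrees=True).as_matrix()
        print('--')
E
python3 - <<'E'
from plan import *
show(); plan((.506,-.363,.25),1.636,wps=[(.43,.15,.24)])
E
```

```text
t 0.80 p [0.1732 0.5745 0.2377] yaw 1.2780 down [ 0.  0. -1.] F [-0.25  0.23 -0.31] T [-0.044  0.002  0.017] open 0.0930 q [ 1.19  0.13  1.49 -0.    1.52 -0.09]
[0.0307, -0.0002, -0.0277] [-0.0, -1.71, 0.0]
[0.0299, -0.0002, -0.0286] [-0.0, -1.71, 0.0]
[0.029, -0.0002, -0.0295] [-0.0, -1.71, 0.0]
[0.0281, -0.0002, -0.0303] [-0.0, -1.71, 0.0]
[0.0272, -0.0002, -0.0311] [-0.0, -1.71, 0.0]
[0.0262, -0.0002, -0.0319] [-0.0, -1.71, 0.0]
[0.0253, -0.0002, -0.0327] [-0.0, -1.71, 0.0]
[0.0243, -0.0002, -0.0335] [-0.0, -1.71, 0.0]
[0.0233, -0.0002, -0.0342] [-0.0, -1.71, 0.0]
[0.0223, -0.0002, -0.0348] [-0.0, -1.71, 0.0]
[0.0212, -0.0002, -0.0355] [-0.0, -1.71, 0.0]
[0.0201, -0.0002, -0.0361] [-0.0, -1.71, 0.0]
--
[0.0035, -0.0008, -0.0431] [0.0, -0.0, 0.0]
[0.0035, -0.0008, -0.0431] [0.0, -0.0, 0.0]
[0.0035, -0.0008, -0.0431] [0.0, -0.0, 0.0]
[0.0035, -0.0008, -0.0431] [0.0, -0.0, 0.0]
[0.0035, -0.0008, -0.0431] [0.0, -0.0, 0.0]
[0.0035, -0.0008, -0.0431] [0.0, -0.0, 0.0]
[0.0035, -0.0008, -0.0431] [0.0, -0.0, 0.0]
[0.0035, -0.0008, -0.0431] [0.0, -0.0, 0.0]
[0.0035, -0.0008, -0.0431] [0.0, -0.0, 0.0]
[0.0035, -0.0008, -0.0431] [0.0, -0.0, 0.0]
[0.0035, -0.0008, -0.0431] [0.0, -0.0, 0.0]
[0.0035, -0.0008, -0.0431] [0.0, -0.0, 0.0]
--
```

carry_out(
  motion=[0.031,0,-0.028,0,-1.7,0,1,0.03,0,-0.029,0,-1.7,0,1,0.029,0,-0.03,0,-1.7,0,1,0.028,0,-0.03,0,-1.7,0,1,0.027,0,-0.031,0,-1.7,0,1],
  squeeze=20,
)

```text
t: 1.3
tool_pos: [0.2806, 0.3949, 0.2363]
orientation: [-1.568, 0.104, -0.103]
force: [1.6, -0.2, 1.4]
opening: 0.0929
```

carry_out(
  motion=[0.026,0,-0.032,0,-1.7,0,1,0.025,0,-0.033,0,-1.7,0,1,0.024,0,-0.034,0,-1.7,0,1,0.023,0,-0.034,0,-1.7,0,1,0.022,0,-0.035,0,-1.7,0,1],
)

```text
t: 1.8
tool_pos: [0.3918, 0.2115, 0.2375]
orientation: [-1.568, -0.022, 0.017]
force: [1.3, 0.6, 0.1]
opening: 0.093
```

carry_out(
  motion=[0.021,0,-0.036,0,-1.7,0,1,0.02,0,-0.036,0,-1.7,0,1,0.0035,0,-0.044,0,0,0,1,0.0035,0,-0.044,0,0,0,1,0.0035,0,-0.044,0,0,0,1],
)

```text
t: 2.3
tool_pos: [0.4609, 0.0024, 0.2386]
orientation: [-1.567, -0.076, 0.064]
force: [1.2, 0.5, -0.6]
opening: 0.0928
```

Run:
```python
from plan import *
show(); plan((.506,-.363,.22),1.636)
```

```text
t 2.30 p [0.4609 0.0024 0.2386] yaw 1.6595 down [ 0.0074  0.0034 -1.    ] F [ 1.23  0.47 -0.64] T [ 0.023 -0.061  0.044] open 0.0928 q [-0.11 -0.26  1.86  0.    1.54 -1.77]
[0.0014, 0.002, -0.0409] [-0.02, 0.15, 0.05]
[0.0015, 0.002, -0.0409] [-0.02, 0.15, 0.05]
[0.0016, 0.002, -0.0409] [-0.02, 0.15, 0.05]
[0.0017, 0.002, -0.0409] [-0.02, 0.15, 0.05]
[0.0018, 0.002, -0.0409] [-0.02, 0.15, 0.05]
[0.0019, 0.002, -0.0409] [-0.02, 0.15, 0.05]
[0.002, 0.002, -0.0409] [-0.02, 0.15, 0.05]
[0.0021, 0.002, -0.0409] [-0.02, 0.15, 0.05]
[0.0022, 0.0021, -0.0408] [-0.02, 0.15, 0.05]
--
```

carry_out(
  motion=[0.0015,0.002,-0.041,0,0.15,0.05,1,0.0015,0.002,-0.041,0,0.15,0.05,1,0.0015,0.002,-0.041,0,0.15,0.05,1,0.0015,0.002,-0.041,0,0.15,0.05,1,0.0015,0.002,-0.041,0,0.15,0.05,1],
)

```text
t: 2.8
tool_pos: [0.4857, -0.2111, 0.2297]
orientation: [-1.568, -0.064, 0.052]
force: [0.4, 0.6, 0.3]
opening: 0.0931
```

carry_out(
  motion=[0.002,0.002,-0.041,0,0.15,0.05,1,0.002,0.002,-0.041,0,0.15,0.05,1,0.002,0.002,-0.041,0,0.15,0.05,1,0.002,0.002,-0.025,0,0.15,0.05,1,0,0,0,0,0,0,1],
)

```text
t: 3.3
tool_pos: [0.5029, -0.3699, 0.2206]
orientation: [-1.57, -0.049, 0.042]
force: [-0.1, -0.1, 0.2]
opening: 0.0927
```

Run:
```python
from plan import *
show()
for n in("side","top"): cv2.imwrite(f"pics/{n}1.png",imaging.read_camera(n))
a=cv2.imread("pics/side1.png")[90:300,200:420]; b=cv2.imread("pics/top1.png")[150:300,340:500]
cv2.imwrite("pics/s1c.png",cv2.resize(a,None,fx=2.7,fy=2.7,interpolation=cv2.INTER_CUBIC));cv2.imwrite("pics/t1c.png",cv2.resize(b,None,fx=4,fy=4,interpolation=cv2.INTER_CUBIC))
show(); plan((.506,-.363,.113),1.636)
```

```text
t 3.30 p [ 0.5029 -0.3699  0.2206] yaw 1.6283 down [ 4.4e-03  2.0e-04 -1.0e+00] F [-0.13 -0.05  0.2 ] T [0.068 0.014 0.041] open 0.0927 q [-0.72  0.2   1.44  0.    1.5  -2.35]
t 3.40 p [ 0.5032 -0.3671  0.2209] yaw 1.6302 down [ 0.0045  0.0013 -1.    ] F [ 1.08  0.4  -0.89] T [ 0.058 -0.017 -0.023] open 0.0930 q [-0.71  0.2   1.45  0.    1.5  -2.35]
[0.0009, 0.036, 0.0013] [-0.02, -0.11, 0.09]
[0.0009, 0.036, 0.0013] [-0.02, -0.11, 0.09]
[0.001, 0.036, 0.0013] [-0.02, -0.11, 0.09]
--
```

View pics/s1c.png

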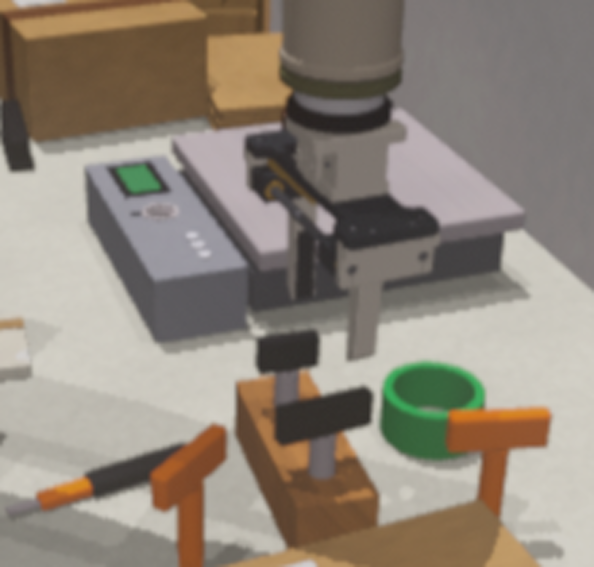

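View pics/t1c.png

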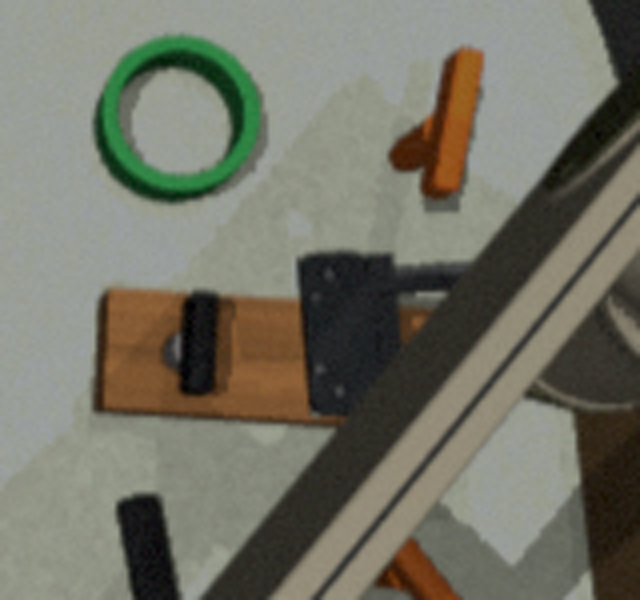

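carry_out(
  motion=[0.002,0.03,0.002,0,-0.1,0.1,1,0.001,0.03,0.001,0,-0.1,0.1,1,0.0,0.03,0.001,0,-0.1,0.05,1,0,0.015,0,0,0,0,1,0,0,0,0,0,0,1],
)

```text
t: 3.9
tool_pos: [0.5089, -0.3573, 0.117]
orientation: [-1.571, -0.059, 0.051]
force: [0.1, 0.1, 0.4]
opening: 0.0931
```

Run:
```python
from plan import *
show()
cv2.imwrite("pics/side2.png",imaging.read_camera("side"))
a=cv2.imread("pics/side2.png")[150:300,230:390]
cv2.imwrite("pics/s2c.png",cv2.resize(a,None,fx=4,fy=4,interpolation=cv2.INTER_CUBIC))
show(); plan((.506,-.363,.113),1.636)
```

```text
t 3.90 p [ 0.5089 -0.3573  0.117 ] yaw 1.6412 down [ 0.005  -0.0011 -1.    ] F [0.14 0.07 0.43] T [ 0.005 -0.008 -0.036] open 0.0931 q [-0.7   0.27  1.56  0.    1.31 -2.34]
t 3.95 p [ 0.5094 -0.3576  0.1182] yaw 1.6412 down [ 0.006  -0.0018 -1.    ] F [-0.76  0.11 -0.24] T [0.073 0.017 0.037] open 0.0931 q [-0.7   0.27  1.56  0.    1.31 -2.34]
[-0.0038, 0.0052, -0.0051] [0.12, 0.3, 0.34]
--
```

View pics/s2c.png

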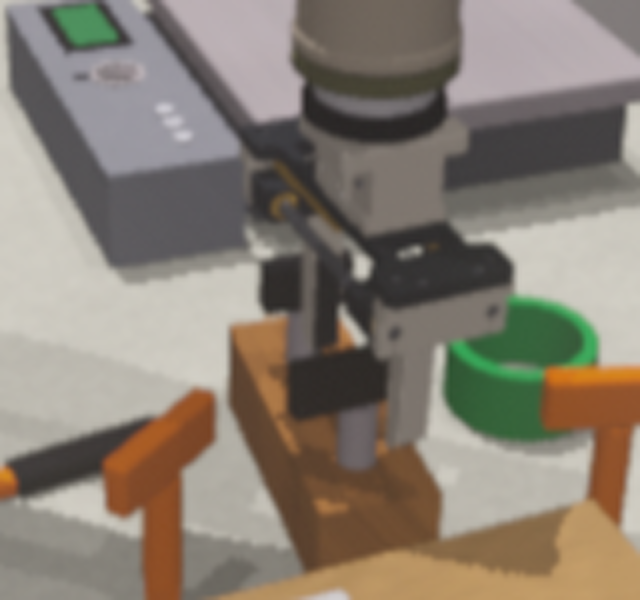

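carry_out(
  motion=[-0.003,0.003,-0.005,0.1,0.2,0.2,1,0,0.001,0,0,0,0,1,0,0,0,0,0,0,0.3,0,0,0,0,0,0,-0.2,0,0,0,0,0,0,-0.4],
  squeeze=30,
)

```text
t: 4.45
tool_pos: [0.5095, -0.3654, 0.1209]
orientation: [-1.577, -0.06, 0.045]
force: [0.6, -0.5, -0.7]
opening: 0.0736
```

Run:
```python
from plan import *
show(); plan((.506,-.363,.113),1.636)
```

```text
t 4.45 p [ 0.5095 -0.3654  0.1209] yaw 1.6376 down [ 0.0094 -0.0063 -0.9999] F [ 0.64 -0.48 -0.73] T [ 0.032 -0.044 -0.016] open 0.0736 q [-0.7   0.27  1.54  0.    1.31 -2.34]
[-0.0034, 0.0079, 0.0027] [0.4, 0.09, 0.52]
--
```

carry_out(
  motion=[-0.003,0.008,0.003,0.4,0.1,0.5,-0.5,0,0.001,0,0,0,0,-0.5,0,0.001,0,0,0,0,-0.5,0,0,0,0,0,0,-0.5,0,0,0,0,0,0,-0.5],
)

```text
t: 4.95
tool_pos: [0.506, -0.3625, 0.11]
orientation: [-1.569, -0.05, 0.051]
force: [-0.4, 0.4, -0.2]
opening: 0.0339
```

Run:
```python
from plan import *
show(); plan((.506,-.363,.113),1.636)
```

```text
t 4.95 p [ 0.506  -0.3625  0.11  ] yaw 1.6355 down [-6.e-04  7.e-04 -1.e+00] F [-0.45  0.38 -0.18] T [0.028 0.013 0.043] open 0.0339 q [-0.7   0.28  1.55  0.    1.31 -2.34]
[-0.0001, -0.003, -0.0005] [-0.04, -0.03, -0.03]
--
```

carry_out(
  motion=[0,-0.002,-0.0005,0,0,0,-0.7,0,0,0,0,0,0,-1,0,0,0,0,0,0,-1,0,0,0,0,0,0,-1,0,0,0,0,0,0,-1],
)

```text
t: 5.45
tool_pos: [0.5061, -0.363, 0.1122]
orientation: [-1.569, -0.05, 0.051]
force: [0.1, -0.0, -1.0]
opening: 0.02
```

Run:
```python
from plan import *
show(); plan((.506,-.363,.113),1.636)
```

```text
t 5.45 p [ 0.5061 -0.363   0.1122] yaw 1.6356 down [-6.e-04  7.e-04 -1.e+00] F [ 0.12 -0.04 -0.96] T [ 0.016  0.027 -0.046] open 0.0200 q [-0.7   0.28  1.55  0.    1.31 -2.34]
[-0.0001, -0.0008, -0.0] [-0.04, -0.02, -0.03]
--
```

carry_out(
  motion=[0,0,0,0,0,0,-1,0,0,0,0,0,0,-1,0,0,0,0,0,0,-1,0,-0.003,0,0,0,0,-1,0,-0.003,0,0,0,0,-1],
)

```text
t: 5.95
tool_pos: [0.5055, -0.3625, 0.1175]
orientation: [-1.568, -0.049, 0.052]
force: [-0.3, -0.0, -1.6]
opening: 0.02
```

Run:
```python
from plan import *
show(); plan((.506,-.363,.19),1.636)
```

```text
t 5.95 p [ 0.5055 -0.3625  0.1175] yaw 1.6356 down [-0.0021  0.002  -1.    ] F [-0.29 -0.01 -1.57] T [ 0.084 -0.003 -0.014] open 0.0200 q [-0.7   0.28  1.55  0.    1.32 -2.34]
[0.0002, -0.0363, -0.0002] [-0.06, -0.01, -0.06]
[0.0002, -0.0363, -0.0002] [-0.06, -0.01, -0.06]
--
```

carry_out(
  motion=[0,-0.01,0,0,0,0,-1,0,-0.015,0,0,0,0,-1,0,-0.02,0,0,0,0,-1,0,-0.02,0,0,0,0,-1,0,-0.01,0,0,0,0,-1],
)

```text
t: 6.45
tool_pos: [0.505, -0.3624, 0.1976]
orientation: [-1.568, -0.048, 0.053]
force: [0.5, -0.6, -1.3]
opening: 0.0193
```

Run:
```python
from plan import *
show()
for n in("side","top"): cv2.imwrite(f"pics/{n}3.png",imaging.read_camera(n))
a=cv2.imread("pics/side3.png")[130:290,230:390]
cv2.imwrite("pics/s3c.png",cv2.resize(a,None,fx=3.7,fy=3.7,interpolation=cv2.INTER_CUBIC))
show(); plan((.506,-.363,.20),1.636)
```

```text
t 6.45 p [ 0.505  -0.3624  0.1976] yaw 1.6354 down [-0.0033  0.0026 -1.    ] F [ 0.45 -0.61 -1.25] T [-0.011 -0.028 -0.054] open 0.0193 q [-0.7   0.21  1.47 -0.    1.46 -2.34]
t 6.55 p [ 0.5055 -0.3628  0.1975] yaw 1.6355 down [-0.0021  0.0015 -1.    ] F [-0.3  -0.15 -1.09] T [-0.046 -0.062 -0.005] open 0.0195 q [-0.7   0.21  1.47 -0.    1.46 -2.34]
[0.0005, -0.0025, -0.0002] [-0.1, -0.03, -0.12]
--
```

View pics/s3c.png

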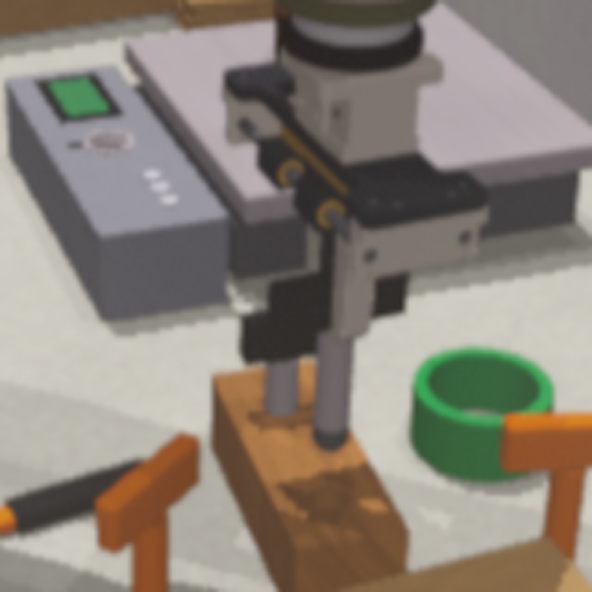

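carry_out(
  motion=[0,-0.025,0,0,0,0,-1,0,-0.025,0,0,0,0,-1,0,-0.02,0.005,0,0,0,-1,0,-0.004,0.015,0,0,0,-1,0,0,0.02,0,0,0,-1],
)

```text
t: 7.05
tool_pos: [0.5009, -0.3216, 0.2683]
orientation: [-1.563, -0.042, 0.055]
force: [-0.8, -0.0, -1.9]
opening: 0.0199
```

Run:
```python
from plan import *
show(); plan((.499,.112,.27),1.636,vmax=.04)
n="side"; s,p,Rm=st()
im=cv2.imread("pics/side3.png"); q=np.array([.5055,-.3628,.1975]); 
print(proj("side",[q+[0,0,-.1025],q+[0,0,-.0845],q]))
```

```text
t 7.05 p [ 0.5009 -0.3216  0.2683] yaw 1.6328 down [-0.0084  0.0067 -0.9999] F [-0.77 -0.   -1.86] T [ 0.038  0.032 -0.01 ] open 0.0199 q [-0.66  0.12  1.45  0.    1.59 -2.29]
[0.0023, 0.0001, 0.0393] [-0.04, -0.02, -0.04]
[0.0023, 0.0001, 0.0393] [-0.04, -0.02, -0.04]
[0.0023, 0.0001, 0.0393] [-0.04, -0.02, -0.04]
[0.0023, 0.0, 0.0393] [-0.04, -0.02, -0.04]
[0.0023, 0.0, 0.0393] [-0.04, -0.02, -0.04]
[0.0023, -0.0, 0.0393] [-0.04, -0.02, -0.04]
[0.0023, -0.0, 0.0393] [-0.04, -0.02, -0.04]
[0.0024, -0.0001, 0.0393] [-0.04, -0.02, -0.04]
[0.0024, -0.0001, 0.0393] [-0.04, -0.02, -0.04]
[0.0024, -0.0001, 0.0393] [-0.04, -0.02, -0.04]
[0.0024, -0.0001, 0.0393] [-0.04, -0.02, -0.04]
--
[[319.12538502 249.9215031 ]
 [319.4550387  243.12274332]
 [321.07697947 209.67192369]]
```

carry_out(
  motion=[0.0023,0,0.039,-0.05,0,-0.05,-1,0.0023,0,0.039,-0.05,0,-0.05,-1,0.0023,0,0.039,-0.05,0,-0.05,-1,0.0023,0,0.039,-0.05,0,-0.05,-1,0.0023,0,0.039,-0.05,0,-0.05,-1],
)

```text
t: 7.55
tool_pos: [0.4959, -0.117, 0.2606]
orientation: [-1.562, -0.036, 0.055]
force: [0.8, 1.0, -2.9]
opening: 0.0197
```

carry_out(
  motion=[0.0023,0,0.039,-0.05,0,-0.05,-1,0.0023,0,0.039,-0.05,0,-0.05,-1,0.0023,0,0.039,-0.05,0,-0.05,-1,0.0023,0,0.039,-0.05,0,-0.05,-1,0.0023,0,0.035,-0.05,0,-0.05,-1],
)

```text
t: 8.05
tool_pos: [0.489, 0.0863, 0.253]
orientation: [-1.564, -0.034, 0.06]
force: [0.1, 0.2, -2.0]
opening: 0.02
```

Run:
```python
from plan import *
show(); plan((.499,.112,.24),1.636,vmax=.04)
```

```text
t 8.05 p [0.489  0.0863 0.253 ] yaw 1.6303 down [-0.017   0.0058 -0.9998] F [ 0.11  0.2  -1.96] T [-0.037 -0.043 -0.01 ] open 0.0200 q [ 0.07 -0.14  1.73  0.01  1.57 -1.56]
[0.0118, 0.0129, 0.0249] [-0.39, -0.32, -0.95]
--
```

carry_out(
  motion=[0.008,0.015,0.018,-0.4,-0.3,-0.9,-1,0.002,0.015,0.005,0,0,0,-1,0.001,0.01,0,0,0,0,-1,0,0,0,0,0,0,-1,0,0,0,0,0,0,-1],
)

```text
t: 8.55
tool_pos: [0.4927, 0.1157, 0.205]
orientation: [-1.57, -0.049, 0.064]
force: [-1.0, 0.3, -2.2]
opening: 0.0194
```

Run:
```python
from plan import *
show(); plan((.499,.112,.20),1.636,vmax=.06)
```

```text
t 8.55 p [0.4927 0.1157 0.205 ] yaw 1.6425 down [-0.0093 -0.     -1.    ] F [-1.05  0.27 -2.16] T [ 0.022 -0.07   0.035] open 0.0194 q [ 0.13 -0.1   1.78  0.    1.47 -1.51]
[0.0061, 0.005, -0.0042] [-0.03, 0.37, -0.53]
--
```

carry_out(
  motion=[0.006,0.005,-0.004,0,0.3,-0.5,-1,0,0,0,0,0,0,-1,0,0,0,0,0,0,-1,0,0,0,0,0,0,-1,0,0,0,0,0,0,-1],
)

```text
t: 9.05
tool_pos: [0.5009, 0.1088, 0.2014]
orientation: [-1.57, -0.05, 0.046]
force: [-0.3, 0.7, -2.3]
opening: 0.0199
```

Run:
```python
from plan import *
for n in("side","top"): cv2.imwrite(f"pics/{n}4.png",imaging.read_camera(n))
a=cv2.imread("pics/side4.png")[100:200,210:310]
cv2.imwrite("pics/s4c.png",cv2.resize(a,None,fx=5.9,fy=5.9,interpolation=cv2.INTER_CUBIC))
a=cv2.imread("pics/top4.png")[200:280,180:290]
cv2.imwrite("pics/t4c.png",cv2.resize(a,None,fx=6,fy=6,interpolation=cv2.INTER_CUBIC))
show(); plan((.499,.112,.20),1.636)
s,p,Rm=st()
print("tip px",(proj("side",[p+Rm[:,1]*.1025])-[210,100])*5.9)
```

```text
t 9.15 p [0.5009 0.1089 0.2013] yaw 1.6320 down [ 2.8e-03  5.0e-04 -1.0e+00] F [ 0.18  0.47 -2.23] T [ 0.079 -0.013 -0.021] open 0.0200 q [ 0.11 -0.09  1.78  0.    1.45 -1.52]
[-0.0017, 0.0013, 0.0032] [-0.02, -0.23, 0.16]
--
tip px [[291.45959394 359.08374145]]
```

View pics/s4c.png

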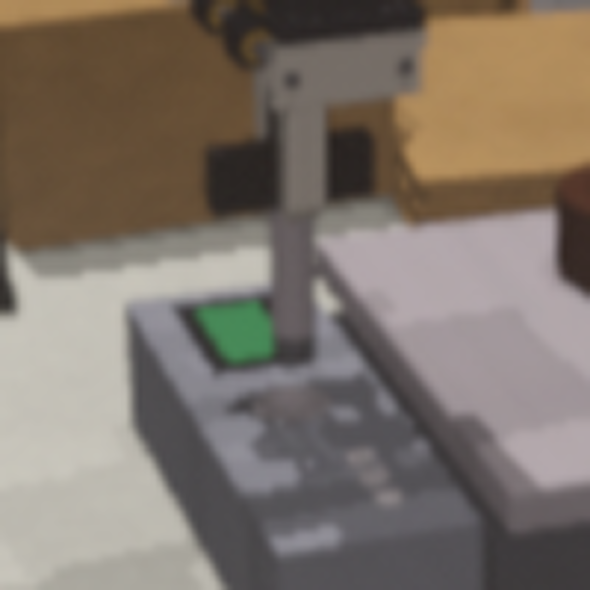

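View pics/t4c.png

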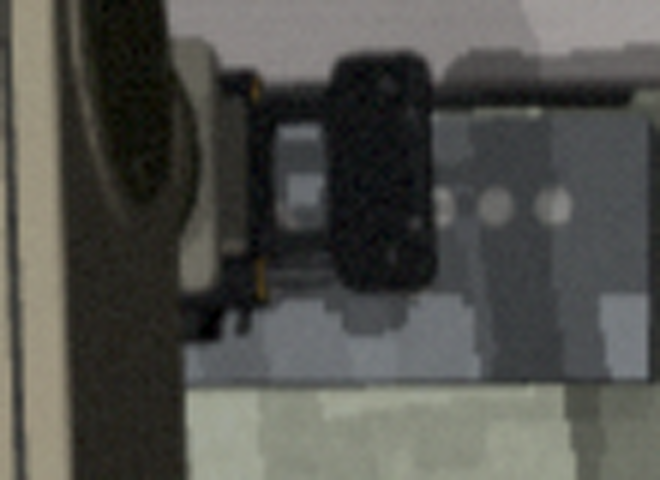

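carry_out(
  motion=[-0.0017,0.008,0.003,0,-0.2,0.15,-1,0,0.008,0,0,0,0,-1,0,0.004,0,0,0,0,-1,0,0,0,0,0,0,-1,0,0,0,0,0,0,-1],
)

```text
t: 9.65
tool_pos: [0.4982, 0.1125, 0.1789]
orientation: [-1.57, -0.051, 0.053]
force: [0.5, 0.3, -1.6]
opening: 0.0198
```

Run:
```python
from plan import *
show(); plan((.499,.112,.175),1.636)
```

```text
t 9.65 p [0.4982 0.1125 0.1789] yaw 1.6367 down [-1.2e-03  2.0e-04 -1.0e+00] F [ 0.49  0.34 -1.61] T [ 0.02  -0.007  0.028] open 0.0198 q [ 0.12 -0.08  1.81  0.    1.41 -1.52]
[0.0007, 0.0039, -0.0005] [-0.02, 0.04, -0.07]
--
```

carry_out(
  motion=[0.0007,0.002,-0.0005,0,0,0,-1,0,0.002,0,0,0,0,-1,0,0.002,0,0,0,0,-1,0,0.002,0,0,0,0,-1,0,0.002,0,0,0,0,-1],
)

```text
t: 10.15
tool_pos: [0.4996, 0.112, 0.1688]
orientation: [-1.57, -0.052, 0.052]
force: [0.2, 0.1, -1.7]
opening: 0.02
```

Run:
```python
from plan import *
show(); plan((.499,.112,.165),1.636)
```

```text
t 10.15 p [0.4996 0.112  0.1688] yaw 1.6366 down [ 0.e+00  4.e-04 -1.e+00] F [ 0.19  0.12 -1.66] T [0.053 0.026 0.01 ] open 0.0200 q [ 0.12 -0.07  1.82  0.    1.39 -1.52]
[-0.0006, 0.0038, 0.0] [-0.02, 0.03, 0.0]
--
```

carry_out(
  motion=[0,0.002,0,0,0,0,-1,0,0.002,0,0,0,0,-1,0,0.002,0,0,0,0,-1,0,0.002,0,0,0,0,-1,0,0.002,0,0,0,0,-1],
)

```text
t: 10.65
tool_pos: [0.4996, 0.112, 0.158]
orientation: [-1.57, -0.052, 0.052]
force: [0.1, -1.1, -2.8]
opening: 0.0196
```

Run:
```python
from plan import *
show()
```

```text
t 10.65 p [0.4996 0.112  0.158 ] yaw 1.6365 down [ 1.e-04  4.e-04 -1.e+00] F [ 0.13 -1.13 -2.83] T [0.062 0.01  0.013] open 0.0196 q [ 0.12 -0.06  1.83  0.    1.37 -1.52]
```

carry_out(
  motion=[0,0.002,0,0,0,0,-1,0,0.002,0,0,0,0,-1,0,0.002,0,0,0,0,-1,0,0.002,0,0,0,0,-1,0,0.002,0,0,0,0,-1],
)

```text
t: 11.15
tool_pos: [0.4996, 0.112, 0.147]
orientation: [-1.57, -0.052, 0.052]
force: [-0.1, -0.2, -2.2]
opening: 0.0195
```

Run:
```python
from plan import *
show()
```

```text
t 11.15 p [0.4996 0.112  0.147 ] yaw 1.6366 down [ 1.e-04  3.e-04 -1.e+00] F [-0.06 -0.17 -2.2 ] T [ 0.012 -0.029  0.001] open 0.0195 q [ 0.12 -0.05  1.84  0.    1.35 -1.52]
```

Tip at about z=0.0445. I'll go down slowly until it touches the spring.

carry_out(
  motion=[0,0.001,0,0,0,0,-1,0,0.001,0,0,0,0,-1,0,0.001,0,0,0,0,-1,0,0.001,0,0,0,0,-1,0,0.001,0,0,0,0,-1],
)

```text
t: 11.65
tool_pos: [0.4997, 0.112, 0.1416]
orientation: [-1.57, -0.052, 0.051]
force: [-0.7, -0.1, -1.9]
opening: 0.0196
```

Run:
```python
from plan import *
show()
```

```text
t 11.65 p [0.4997 0.112  0.1416] yaw 1.6365 down [ 3.e-04  4.e-04 -1.e+00] F [-0.69 -0.06 -1.91] T [ 0.014 -0.033 -0.008] open 0.0196 q [ 0.12 -0.04  1.84  0.    1.34 -1.52]
```

carry_out(
  motion=[0,0.0008,0,0,0,0,-1,0,0.0008,0,0,0,0,-1,0,0.0008,0,0,0,0,-1,0,0,0,0,0,0,-1,0,0,0,0,0,0,-1],
)

```text
t: 12.15
tool_pos: [0.4996, 0.112, 0.1389]
orientation: [-1.57, -0.052, 0.052]
force: [1.2, -0.0, -1.6]
opening: 0.0199
```

Run:
```python
from plan import *
show()
```

```text
t 12.15 p [0.4996 0.112  0.1389] yaw 1.6365 down [ 1.e-04  4.e-04 -1.e+00] F [ 1.21 -0.   -1.62] T [0.104 0.029 0.017] open 0.0199 q [ 0.12 -0.04  1.85  0.    1.33 -1.52]
```

carry_out(
  motion=[0,0.0008,0,0,0,0,-1,0,0.0008,0,0,0,0,-1,0,0,0,0,0,0,-1,0,0,0,0,0,0,-1,0,0,0,0,0,0,-1],
)

```text
t: 12.65
tool_pos: [0.4997, 0.1121, 0.1373]
orientation: [-1.57, -0.052, 0.051]
force: [-0.2, -0.1, -1.7]
opening: 0.0197
```

Run:
```python
from plan import *
show()
for n in("side",): cv2.imwrite(f"pics/{n}5.png",imaging.read_camera(n))
a=cv2.imread("pics/side5.png")[100:200,210:310]
cv2.imwrite("pics/s5c.png",cv2.resize(a,None,fx=5.9,fy=5.9,interpolation=cv2.INTER_CUBIC))
```

```text
t 12.65 p [0.4997 0.1121 0.1373] yaw 1.6366 down [ 3.e-04  5.e-04 -1.e+00] F [-0.19 -0.09 -1.67] T [ 0.052 -0.047 -0.014] open 0.0197 q [ 0.12 -0.04  1.85  0.    1.33 -1.52]
```

View pics/s5c.png

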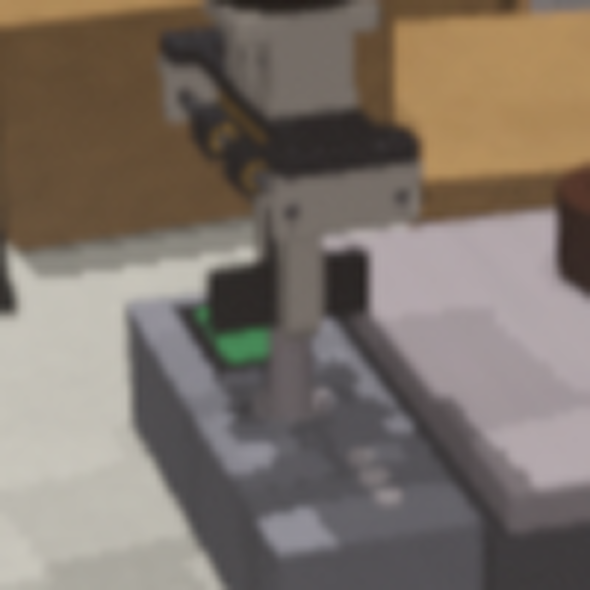

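Run:
```python
from fit import *
A=cv2.imread("pics/side4.png");B=cv2.imread("pics/side5.png")
ps={ "4":(A,np.array([.5009,.1089,.2013])),"5":(B,np.array([.4997,.1121,.1373]))}
out=[]
for k,(im,p) in ps.items():
    x0,y0,x1,y1=235,110 if k=="4" else 130,285,160 if k=="4" else 180
    c=cv2.resize(im[y0:y1,x0:x1],None,fx=8,fy=8,interpolation=cv2.INTER_CUBIC)
    for z in(0,.004):
        h=cv2.convexHull(((proj("side",box(p[0],p[1],.065,.084,.016,p[2]-.0165+z,p[2]+.0175+z))-[x0-.5,y0-.5])*8-.5).astype(np.float32))
        cv2.polylines(c,[h.astype(int)],True,(0,255-z*4e4,255),1)
    u=(proj("side",[p+[0,0,-.019]])[0]-[x0-.5,y0-.5])*8; cv2.circle(c,tuple(int(v) for v in u),3,(255,0,0),-1)
    out.append(c)
cv2.imwrite("pics/ov2.png",np.hstack(out))
```

```text
(no output)
```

View pics/ov2.png

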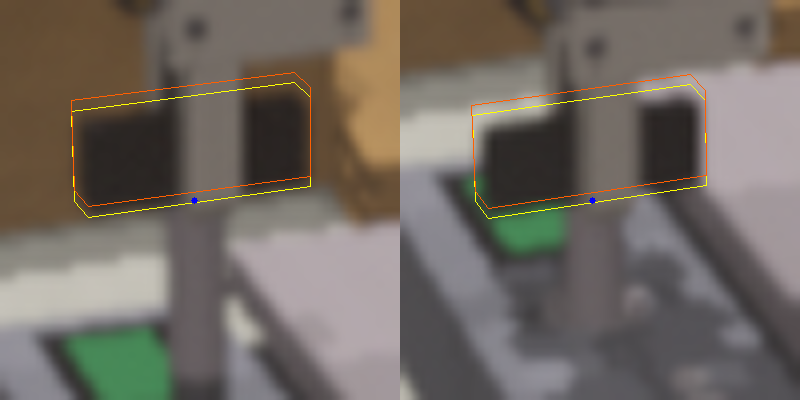

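carry_out(
  motion=[0,0.0008,0,0,0,0,-1,0,0.0008,0,0,0,0,-1,0,0.0004,0,0,0,0,-1,0,0,0,0,0,0,-1,0,0,0,0,0,0,-1],
)

```text
t: 13.2
tool_pos: [0.4998, 0.1121, 0.1353]
orientation: [-1.57, -0.052, 0.051]
force: [-0.0, 1.3, -1.3]
opening: 0.0196
```

Run:
```python
from plan import *
for i in range(4):
    show(); imaging.read_camera("top")
```

```text
t 13.20 p [0.4998 0.1121 0.1353] yaw 1.6365 down [ 7.e-04  5.e-04 -1.e+00] F [-0.04  1.26 -1.32] T [ 0.105  0.017 -0.022] open 0.0196 q [ 0.12 -0.03  1.85  0.    1.33 -1.52]
t 13.25 p [0.4998 0.1121 0.1353] yaw 1.6365 down [ 6.e-04  6.e-04 -1.e+00] F [-0.38  0.44 -1.23] T [ 0.037 -0.032  0.01 ] open 0.0199 q [ 0.12 -0.03  1.85  0.    1.33 -1.52]
t 13.30 p [0.4998 0.1121 0.1352] yaw 1.6366 down [ 6.e-04  5.e-04 -1.e+00] F [ 0.1   0.2  -2.52] T [ 0.078 -0.019  0.013] open 0.0197 q [ 0.12 -0.03  1.85  0.    1.33 -1.52]
t 13.35 p [0.4998 0.1121 0.1353] yaw 1.6365 down [ 6.e-04  5.e-04 -1.e+00] F [-0.36  1.55 -1.77] T [ 0.036 -0.006  0.084] open 0.0200 q [ 0.12 -0.03  1.85  0.    1.33 -1.52]
```

carry_out(
  motion=[0,0.001,0,0,0,0,-1,0,0.001,0,0,0,0,-1,0,0,0,0,0,0,-1,0,0,0,0,0,0,-1,0,0,0,0,0,0,-1],
)

```text
t: 13.9
tool_pos: [0.5006, 0.1122, 0.1343]
orientation: [-1.57, -0.054, 0.05]
force: [-0.1, -0.4, 0.6]
opening: 0.0197
```

Run:
```python
from plan import *
for i in range(4):
    show(); imaging.read_camera("top")
```

```text
t 13.90 p [0.5006 0.1122 0.1343] yaw 1.6365 down [ 2.7e-03  7.0e-04 -1.0e+00] F [-0.08 -0.37  0.61] T [ 0.008 -0.044  0.009] open 0.0197 q [ 0.12 -0.03  1.85  0.    1.32 -1.52]
t 13.95 p [0.5007 0.1122 0.1343] yaw 1.6366 down [ 2.7e-03  8.0e-04 -1.0e+00] F [0.01 0.09 0.19] T [0.026 0.054 0.028] open 0.0200 q [ 0.12 -0.03  1.85  0.    1.32 -1.52]
t 14.00 p [0.5006 0.1122 0.1342] yaw 1.6366 down [ 2.6e-03  7.0e-04 -1.0e+00] F [-0.13  0.01 -0.1 ] T [ 0.007  0.068 -0.061] open 0.0200 q [ 0.12 -0.03  1.85  0.    1.32 -1.52]
t 14.05 p [0.5006 0.1121 0.1342] yaw 1.6365 down [ 2.6e-03  6.0e-04 -1.0e+00] F [-0.09  0.66  0.67] T [0.037 0.042 0.01 ] open 0.0199 q [ 0.12 -0.03  1.85  0.    1.32 -1.52]
```

carry_out(
  motion=[-0.0005,0.001,0,0,0,0.1,-1,0,0.0005,0,0,0,0,-1,0,0,0,0,5,0,-1,0,0,0,0,5,0,-1,0,0,0,0,5,0,-1],
)

```text
t: 14.6
tool_pos: [0.5007, 0.1121, 0.1333]
orientation: [-1.564, 0.158, -0.161]
force: [-0.4, -0.0, 2.3]
opening: 0.0204
```

Run:
```python
from plan import *
show()
for n in("side","top"): cv2.imwrite(f"pics/{n}6.png",imaging.read_camera(n))
show()
a=cv2.imread("pics/side6.png")[130:190,230:290]
b=cv2.imread("pics/top6.png")[215:275,190:250]
cv2.imwrite("pics/s6c.png",np.hstack([cv2.resize(i,None,fx=6.5,fy=6.5,interpolation=cv2.INTER_CUBIC) for i in(a,b)]))
```

```text
t 14.60 p [0.5007 0.1121 0.1333] yaw 1.3674 down [ 2.1e-03  6.0e-04 -1.0e+00] F [-0.37 -0.03  2.29] T [-0.121  0.156 -0.001] open 0.0204 q [ 0.12 -0.03  1.85  0.    1.32 -1.25]
t 14.70 p [0.5007 0.1121 0.1332] yaw 1.3695 down [ 2.1e-03  6.0e-04 -1.0e+00] F [-0.24 -1.41  1.4 ] T [-0.047  0.09  -0.002] open 0.0198 q [ 0.12 -0.03  1.85  0.    1.32 -1.25]
```

View pics/s6c.png

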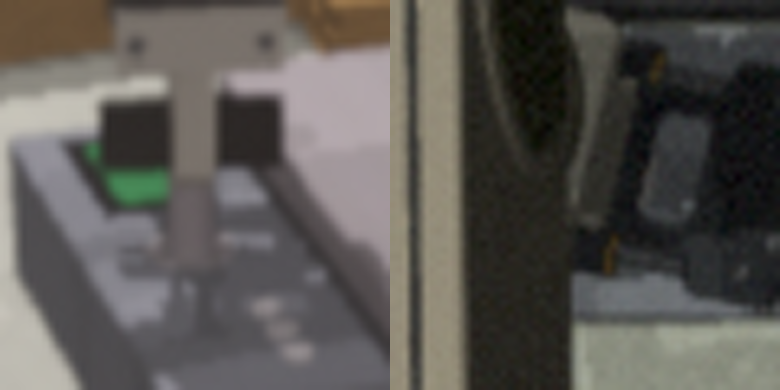

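carry_out(
  motion=[-0.0003,0,0,0,6,0,-1,0,0,0,0,6,0,-1,0,0,0,0,6,0,-1,0,0,0,0,6,0,-1,0,0,0,0,6,0,-1],
)

```text
t: 15.2
tool_pos: [0.5002, 0.1119, 0.1333]
orientation: [-1.494, 0.567, -0.57]
force: [-0.9, 0.0, 1.6]
opening: 0.0197
```

Run:
```python
from plan import *
show()
for n in("side","top"): cv2.imwrite(f"pics/{n}7.png",imaging.read_camera(n))
show()
a=cv2.imread("pics/side7.png")[130:190,230:290]
b=cv2.imread("pics/top7.png")[215:275,190:250]
cv2.imwrite("pics/s7c.png",np.hstack([cv2.resize(i,None,fx=6.5,fy=6.5,interpolation=cv2.INTER_CUBIC) for i in(a,b)]))
```

```text
t 15.20 p [0.5002 0.1119 0.1333] yaw 0.8437 down [ 0.0017 -0.     -1.    ] F [-0.95  0.05  1.57] T [-0.123  0.173  0.096] open 0.0197 q [ 0.12 -0.03  1.85 -0.    1.32 -0.72]
t 15.30 p [0.5002 0.1119 0.1333] yaw 0.8458 down [ 0.0018  0.     -1.    ] F [-1.04 -1.26  1.17] T [-0.127  0.11   0.035] open 0.0197 q [ 0.12 -0.03  1.85 -0.    1.32 -0.73]
```

View pics/s7c.png

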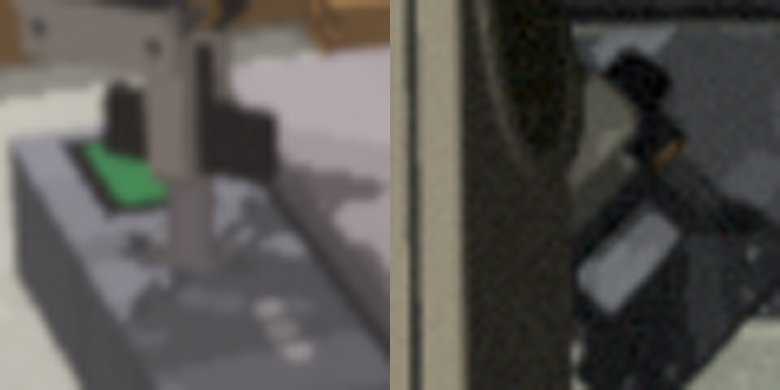

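carry_out(
  motion=[0,0,0,0,6,0,-1,0,0,0,0,6,0,-1,0,0,0,0,5,0,-1,0,0,0,0,5,0,-1,0,0,0,0,5,0,-1],
)

```text
t: 15.8
tool_pos: [0.4998, 0.1119, 0.1331]
orientation: [-1.367, 0.919, -0.92]
force: [-0.8, 0.1, 1.9]
opening: 0.0193
```

Run:
```python
from plan import *
show()
T=[]
for i in range(6):
    im=imaging.read_camera("side"); T.append(robot.read_state()["wrist_torque"][2])
print(np.round(T,3))
cv2.imwrite("pics/side8.png",im)
show()
out=[]
for k in("0","8"):
    im=cv2.imread(f"pics/side{k}.png"); x0,y0=235,145
    c=cv2.resize(im[y0:y0+48,x0:x0+48],None,fx=8,fy=8,interpolation=cv2.INTER_CUBIC)
    for a,col in((0.05,(0,255,255)),(1.2,(0,255,0))):
        d=np.array([-np.cos(a),np.sin(a),0])
        u=(proj("side",[np.array([.4995,.112,.075])+d*r for r in(.018,.03)])-[x0-.5,y0-.5])*8
        for v in u: cv2.circle(c,tuple(int(q) for q in v),2,col,-1)
    out.append(c)
cv2.imwrite("pics/s8c.png",np.hstack(out))
```

```text
t 15.80 p [0.4998 0.1119 0.1331] yaw 0.3865 down [ 7.e-04 -1.e-04 -1.e+00] F [-0.82  0.12  1.9 ] T [-0.031  0.233  0.063] open 0.0193 q [ 0.12 -0.03  1.85 -0.    1.32 -0.27]
[ 0.036  0.005  0.02  -0.027  0.012  0.073]
t 16.10 p [0.4999 0.1119 0.1331] yaw 0.3881 down [ 9.e-04 -1.e-04 -1.e+00] F [-1.15 -0.08  1.17] T [-0.073  0.301  0.073] open 0.0198 q [ 0.12 -0.03  1.85 -0.    1.32 -0.27]
```

View pics/s8c.png

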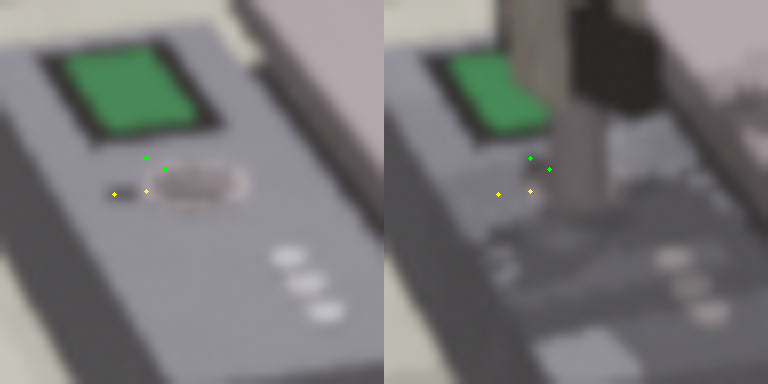

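carry_out(
  motion=[0,0,0,0,5,0,-1,0,0,0,0,5,0,-1,0,0,0,0,5,0,-1,0,0,0,0,0,0,-1,0,0,0,0,0,0,-1],
)

```text
t: 16.6
tool_pos: [0.4997, 0.1121, 0.1331]
orientation: [-1.268, 1.111, -1.112]
force: [-1.4, 0.5, 1.3]
opening: 0.0197
```

Run:
```python
from plan import *
show()
T=[]
for i in range(6):
    im=imaging.read_camera("side"); T.append(robot.read_state()["wrist_torque"][2])
print(np.round(T,3)); show()
```

```text
t 16.60 p [0.4997 0.1121 0.1331] yaw 0.1319 down [ 4.e-04  1.e-04 -1.e+00] F [-1.4   0.53  1.35] T [-0.013  0.288 -0.056] open 0.0197 q [ 0.12 -0.03  1.85  0.    1.32 -0.01]
[0.003 0.041 0.032 0.025 0.045 0.034]
t 16.90 p [0.4997 0.112  0.1331] yaw 0.1290 down [ 4.e-04  0.e+00 -1.e+00] F [-1.4   0.11  2.05] T [-0.073  0.326  0.034] open 0.0198 q [ 0.12 -0.03  1.85 -0.    1.32 -0.01]
```

carry_out(
  motion=[0,0,0,0,0,0,0,0,0,0,0,0,0,0,0,0,0,0,0,0,0,0,0,0,0,0,0,0,0,0,0,0,0,0,0],
)

```text
t: 17.4
tool_pos: [0.4997, 0.1119, 0.1325]
orientation: [-1.268, 1.112, -1.113]
force: [1.4, -0.7, 0.1]
opening: 0.0459
```

Run:
```python
from plan import *
show()
cv2.imwrite("pics/side9.png",imaging.read_camera("side"))
a=cv2.imread("pics/side9.png")[120:190,220:300]
cv2.imwrite("pics/s9c.png",cv2.resize(a,None,fx=8,fy=8,interpolation=cv2.INTER_CUBIC))
```

```text
t 17.40 p [0.4997 0.1119 0.1325] yaw 0.1302 down [ 5.e-04 -1.e-04 -1.e+00] F [ 1.36 -0.65  0.15] T [-0.061  0.103  0.002] open 0.0459 q [ 0.12 -0.03  1.85 -0.    1.32 -0.01]
```

View pics/s9c.png

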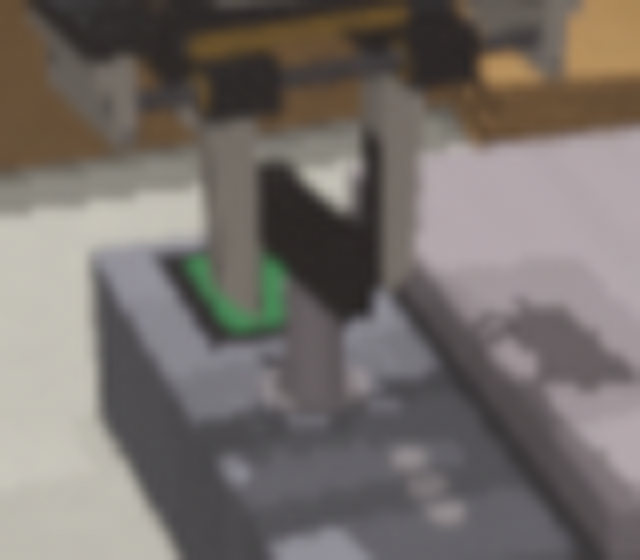

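carry_out(
  motion=[0,-0.01,0,0,0,0,0,0,-0.025,0,0,0,0,0,0,-0.035,0,0,0,0,0,0,-0.035,0,0,0,0,0,0,-0.02,0,0,0,0,0],
)

```text
t: 17.95
tool_pos: [0.4969, 0.1115, 0.26]
orientation: [-1.274, 1.118, -1.11]
force: [0.3, 0.6, 0.3]
opening: 0.0464
```

carry_out(
  motion=[0.045,0,-0.02,0,0,0,0,0.045,0,-0.02,0,0,0,0,0.045,0,-0.02,0,0,0,0,0.045,0,-0.01,0,0,0,0,0.03,0,0,0,0,0,0],
)

```text
t: 18.45
tool_pos: [0.4568, -0.1081, 0.2713]
orientation: [-1.268, 1.098, -1.11]
force: [0.9, 0.2, -0.1]
opening: 0.0465
```

Run:
```python
from fit import *
from plan import show
show()
for n in("side","top"): cv2.imwrite(f"pics/{n}10.png",imaging.read_camera(n))
a=cv2.imread("pics/side10.png")[120:190,220:300]; b=cv2.imread("pics/top10.png")[205:275,180:260]
out=[]
for n,im,(x0,y0) in(("side",a,(220,120)),("top",b,(180,205))):
    c=cv2.resize(im,None,fx=5,fy=5,interpolation=cv2.INTER_CUBIC)
    for tip,col in((.033,(0,255,255)),(.041,(0,0,255))):
        h=cv2.convexHull(((proj(n,box(.4995,.112,.065-1.507,.084,.016,tip+.086,tip+.12))-[x0-.5,y0-.5])*5-.5).astype(np.float32))
        cv2.polylines(c,[h.astype(int)],True,col,1)
    out.append(c)
cv2.imwrite("pics/f.png",np.hstack(out))
```

```text
t 18.45 p [ 0.4568 -0.1081  0.2713] yaw 0.1407 down [ 0.008  -0.0019 -1.    ] F [ 0.94  0.17 -0.07] T [-0.026  0.016 -0.024] open 0.0465 q [-0.34 -0.25  1.79  0.    1.59 -0.48]
```

View pics/f.png

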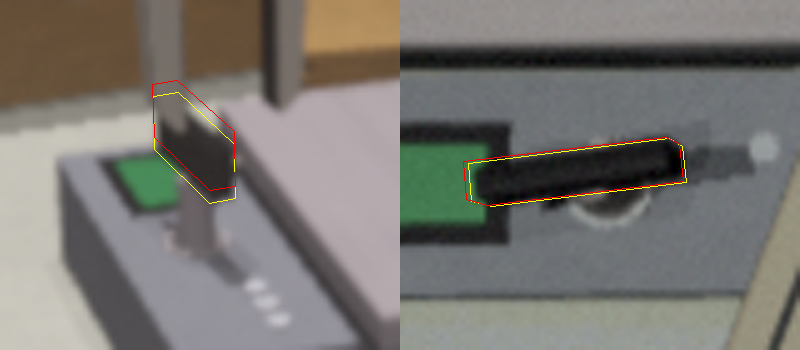

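View pics/top10.png

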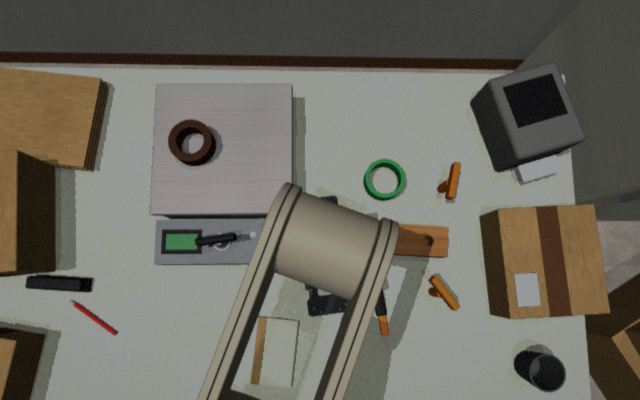

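Run:
```python
from h import *
b=cv2.imread("pics/top10.png"); x0,y0=195,215
c=cv2.resize(b[y0:y0+45,x0:x0+50],None,fx=10,fy=10,interpolation=cv2.INTER_CUBIC)
for a,col in((1.0,(0,0,255)),(1.2,(0,255,0))):
    d=np.array([-np.cos(a),np.sin(a),0])
    for v in (proj("top",[np.array([.4988,.1111,.075])+d*r for r in(.02,.03)])-[x0-.5,y0-.5])*10: cv2.circle(c,tuple(int(q) for q in v),2,col,-1)
s=cv2.imread("pics/side10.png")[190:300,250:330]; s0=cv2.imread("pics/side0.png")[190:300,250:330]
k=lambda i:cv2.resize(i,None,fx=2,fy=2,interpolation=cv2.INTER_CUBIC)
o=np.zeros((450,820,3),np.uint8); o[:,:500]=c; o[:220,500:660]=k(s0); o[:220,660:820]=k(s)
cv2.imwrite("pics/g.png",o)
```

```text
(no output)
```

View pics/g.png

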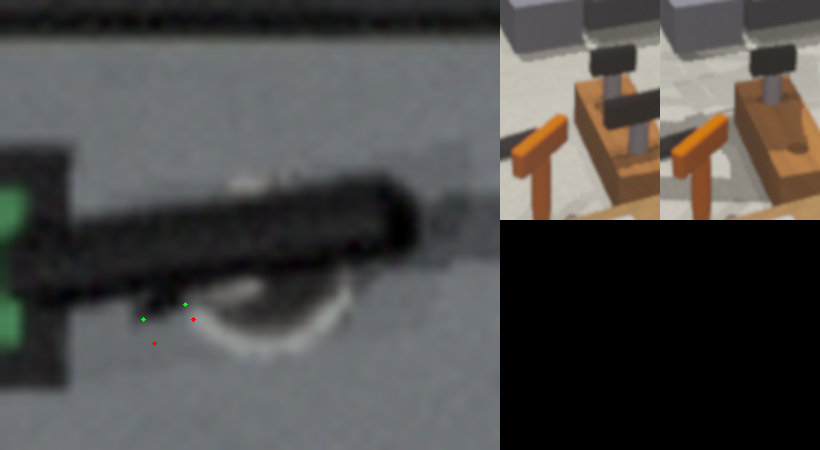

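The pointer at crop (155,300) is on the 1.2 rad mark, the key is at the home height, and the spare has not moved. Handing in.

Run:
```python
from h import *
print(np.abs(robot.read_state()["dq"]).max()); print(robot.close_job())
```

```text
0.06908678745723913
the job is handed in; nothing more can be done
None
```

I took the larger black T-key from the stand, lowered it upright into the well and turned it about 1.5 rad clockwise to the lock's stop. I then let go, moved the arm clear and handed the job in at about 18.5 s; the hand-in gave no verdict.

- **Key in the socket:** The hexagon happened to line up on the way down, so no turning search was needed. It met no resistance until the tip was about 42 mm below the mouth, which is the socket floor. In the last pictures the key stands upright, and its bar matches the outline for a tip fully home.
- **Lock:** The last picture shows the pointer on the 1.2 rad mark. I turned about 0.3 rad past what the stop needs, so the clutch will have slipped. The wrist torque was too noisy to confirm the stop on its own.
- **Loads:** Readings at the ends of moves showed a downward load of about 4–5 N on the scale. I did not log the force between those readings.
- **Other things:** The spare and both tape rolls look unmoved. The cutter was partly hidden by the arm in the last top picture, but nothing came near it.
- **At hand-in:** One joint-speed reading was 0.07 rad/s, with the gripper well clear of everything.

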